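Raise the document camera until its mast locks

ROBOT

A 7-joint arm with a two-finger parallel gripper is mounted at the origin on a cart in front of the work surface, level with it; the furniture and walls round the work are solid. World frame = base frame: x ahead of the robot, y to its left, z up, the work surface at z = 0. Lengths are in m, angles in rad, forces in N, time in s.
With the tool pointing down it reaches from about 0.4 to 0.875 m from the base axis. Payload 19.3 kg.
Tool frame: the origin (TCP) lies on the centre line of the jaws, within the pads' length; the fingertips stand 14 mm ahead of it and the grasp point (between the pads) lies 5 mm behind it; z points along the fingers, y is the line along which they close (so a half turn about z gives the same grasp; the last joint's range is limited). The gripper opens to 85 mm and grips with 20 to 120 N. Pads are 22 mm wide; open, the fingers measure 114 mm over their backs; the gripper's body (76 mm by 85 mm) begins 54 mm behind the grasp point. The pads swing forward as they close: fully open they stand 13 mm farther back than shut.
Start: joints at [1.245, 0.521, -0.036, 1.599, 0.021, 1.021, -0.113], TCP at [0.158, -0.605, 0.245] pointing down, gripper open.
Joint ranges: [-2.91, 2.91], [-0.3, 2.13], [-1.5, 1.42], [0.17, 2.43], [-1.26, 4.41], [0.16, 1.93], [-2.52, 2.52]. Speed limits (rad/s): [1.89, 1.89, 2.39, 2.39, 3.01, 3.01, 3.01].

INTERFACE

Orientations are given as a rotation vector (axis times angle).
In Python, from workcell import bot gives the robot as it stands.
- The arm moves only by the shell command python3 -m handwheel 'ROWS' [OPENING]. ROWS is JSON, a list that holds one entry, the list of rows, each a list of 4 numbers: the shift along the tool's x, y, z as a fraction of full scale, then the turn about the tool's z as a fraction of full scale. A call has 1 to 8 rows; each row shifts and turns the commanded pose from where the row before left it, along the tool's axes as they then stand; what a row does not reach is not made up. Full scale, the value 1, is 50 mm for a shift and 4 degrees for a turn. A row lasts 1/10 s, in which the tool goes at most 50 mm and 8.59 degrees, less where a joint would pass 70% of its speed; a pose out of reach is approached as far as the arm can. A call with a number of a shift or a turn outside -1 to 1 is refused whole. A call with a gripper value outside its range is refused whole. OPENING is the opening, from -1 (shut) to 1 (fully open), set as the call begins (- or left out, the last holds). The fingers move at their own pace and stop on an object; the grip force is fixed at half the most. Time passes only in rows, so rows that do not move let the fingers close. It gives the time, the measured TCP pose, the force, the opening and the grip force at its end, in the units of the state.
- bot.get_obs(): the state, without advancing time (a new reading comes with each control period).
- bot.grab_frame(name): name is "scene" or "side" or "wrist"; returns a dict with "pixels" (400x640x3 uint8, blue, green, red), "camera_matrix" (3x3 intrinsics, pixels), "rvec" (rotation vector, rad) and "tvec" (3), from world to camera coordinates, as OpenCV has them. Camera axes: x right, y down, z forward; pixel columns grow to the right and rows downward; lengths in m; the calibration is good to about 2 mm. A picture is of the moment at which its call begins. There is no depth.
- bot.close_job(): hands the job in; it is judged then, once.
The state is a dict: "t": time; "qpos": joint angles; "dq": joint speeds; "joint_efforts": joint torques, N m; "tcp_pos": TCP position; "tcp_rot": TCP orientation; "contact_force": force on the tool from outside, world axes, zero at the start; "wrist_torque": the same for the moment, N m; "finger_gap": finger opening in m; "grasp_force": force on a finger pad.
Only numpy, scipy, OpenCV 4.12 (cv2) and the standard library are available. Lean on these libraries where they do the work, as an engineer would, in place of code of your own. Each camera call takes 0.05 s, during which the arm holds its last target. There are 200 camera calls.

TASK

The white document camera on the copy room worktop is pushed down. Pull its telescoping mast straight up to full height, until the orange lock button clicks out of the hole in the tube, then let go of it. Leave the blue desk lamp as it is.

Things in the scene. Friction and masses are not known exactly. Their poses are not given: they have to be found in the camera images.
- cam_grip (a point): Centre of the white ribbed grip block on top of the document camera's mast; the block is 24 mm along x (pinch it so from above; both x sides are free), 32 along y, from 25 mm below to 17 mm above this point. z up, along the slide. Along +y an arm carries the 46 mm camera head, 105 mm off, its top 3 mm below this point. 130 mm above the worktop when the mast is down. The foot is fixed.
- cam_mast (a joint): How far the camera's steel mast is pulled up out of its fixed aluminium tube (24 mm square, top 100 mm above the worktop), in m: 0 fully down, 0.055 at the hard upper stop. It starts at 0 to 0.015 and stays where it is left (friction about 4 N, weight about 2 N). Past 0.052 the lock button springs out; the mast then cannot sink below 0.052.
- lock_button (a joint): Orange spring lock button, 10 mm across, carried by the mast: about 0 (m) while hidden, pressed in behind the wall of the tube; 0.008 when sprung out through the hole in the tube's side that faces the grip's -x, 81 mm above the worktop, standing 5 mm proud.
- lamp_head (a point): Blue desk lamp, to be left alone: centre of the block on top of its stem (120 mm above the worktop with the stem down; it starts 0 to 15 mm raised and would slide up likewise). Round blue foot, dark square tube, flat blue light bar 120 mm long towards this point's +y.

How it is judged:
By the outcome, as a careful person would: the job done as asked, in the order asked, and still so for the second after the job is handed in, with the robot touching nothing.
It also fails if it takes over 26 s, if anything falls off the work surface, if the arm or the gripper's body presses on something with over 40 N, if the wrist force passes 120 N, or if a joint passes its speed limit or range.

## Working session

There is one attempt and no reset: what is moved stays moved. The work goes in short steps, Python scripts to look and compute and a shell command to move; the robot and the scene stay as the last step left them, time stands still between calls to the robot, and variables do not carry over. Pictures are saved under pics/ and viewed, at most 10 in all, crops included, and the job is handed in when it is done.

```bash
mkdir -p pics; cat > h.py <<'E'
import numpy as np, cv2
from workcell import bot
def snap(n,tag):
    f=bot.grab_frame(n); cv2.imwrite(f'pics/{tag}.png',f['pixels'])
    np.savez(f'pics/{tag}.npz',**{k:np.asarray(f[k]) for k in f}); return f
def load(tag): return np.load(f'pics/{tag}.npz')
def ray(f,uv):
    R=cv2.Rodrigues(np.asarray(f['rvec'],float))[0]; t=np.asarray(f['tvec'],float).ravel()
    d=R.T@np.linalg.inv(f['camera_matrix'])@np.array([*uv,1.]); return -R.T@t,d/np.linalg.norm(d)
def onz(f,uv,z):
    c,d=ray(f,uv); return c+d*(z-c[2])/d[2]
def tri(f,a,g,b):
    c1,d1=ray(f,a);c2,d2=ray(g,b)
    s=np.linalg.lstsq(np.c_[d1,-d2],c2-c1,rcond=None)[0]
    p,q=c1+s[0]*d1,c2+s[1]*d2; return (p+q)/2,np.linalg.norm(p-q)
def proj(f,P):
    return cv2.projectPoints(np.atleast_2d(np.float64(P)),np.float64(f['rvec']),np.float64(f['tvec']),f['camera_matrix'],None)[0].reshape(-1,2)
E
python3 - <<'E'
from h import *
s=bot.get_obs(); print(s['t'],s['tcp_pos'],s['tcp_rot'],s['finger_gap'])
for n in('scene','side'):
    f=snap(n,n+'0'); print(n,ray(f,(320,200)))
E
```

```text
0.0 [ 0.15801618 -0.60437904  0.2447352 ] [-3.11486359e+00 -4.00625855e-01  3.63965814e-04] 0.08535087789479386
scene (array([0.08334268, 0.6731895 , 0.64437786]), array([ 0.34720173, -0.76761827, -0.53871434]))
side (array([ 0.35670882, -0.87758242,  0.51205119]), array([ 0.09766913,  0.89632305, -0.43251097]))
```

View pics/scene0.png

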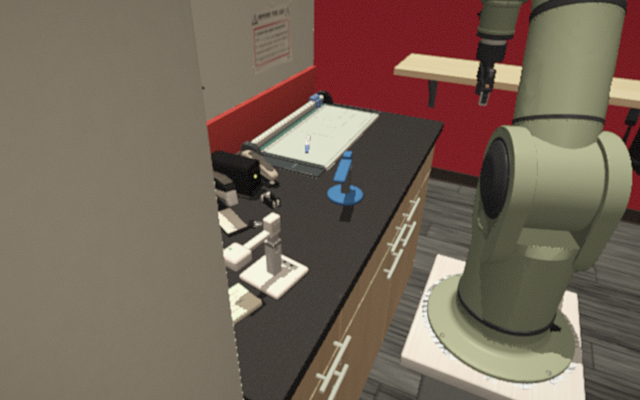

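View pics/side0.png

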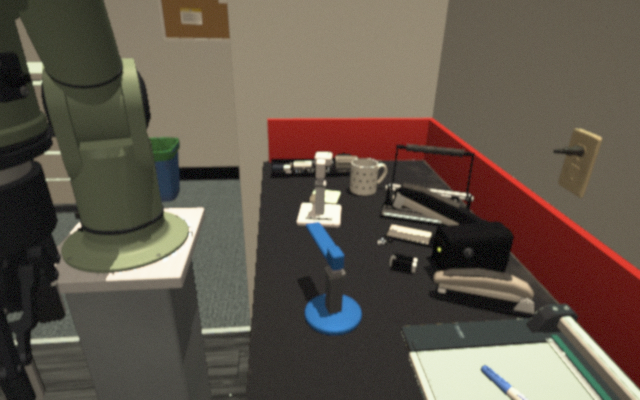

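The scene view shows the document camera with its grip near (272,222) and head near (237,255). The lamp is near (346,170). In the side view the grip is near (323,158) and the lamp near (335,265). I'll zoom in on the camera in both views.

```bash
python3 - <<'E'
import cv2,numpy as np
a=cv2.imread('pics/scene0.png')[200:300,215:315];b=cv2.imread('pics/side0.png')[140:240,280:380]
o=np.hstack([cv2.resize(x,(400,400),interpolation=cv2.INTER_CUBIC) for x in(a,b)])
for i in range(0,800,40): cv2.line(o,(i,0),(i,6),(0,255,255),1)
for i in range(0,400,40): cv2.line(o,(0,i),(6,i),(0,255,255),1);cv2.line(o,(400,i),(406,i),(0,255,255),1)
cv2.imwrite('pics/crop0.png',o)
E
```

```text
(no output)
```

View pics/crop0.png

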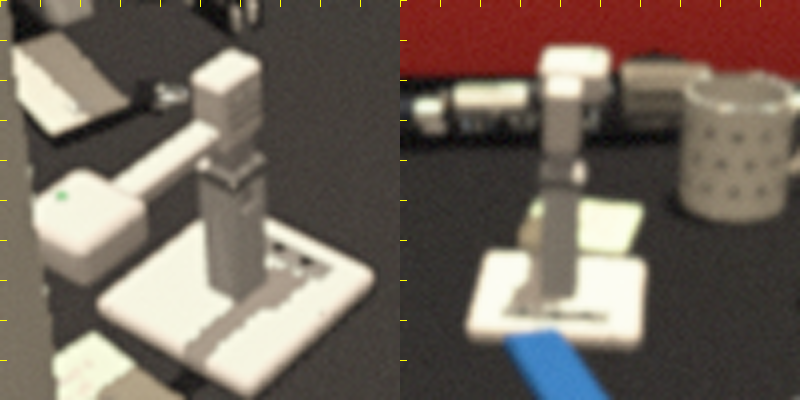

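The crops show the grip block's top face centred at about scene (271.7,217.5) and side (321,160). The head's top face is centred at about scene (236.8,250.8). The head is behind the grip as seen from the side camera.

```bash
python3 - <<'E'
from h import *
f=load('scene0');g=load('side0')
P,e=tri(f,(271.7,217.5),g,(321,160)); print('top',P,e)
for z in(.147,.154,.162):
    a=onz(f,(271.7,217.5),z);h=onz(f,(236.8,250.8),z-.02); d=h-a
    print(z,a,h,np.hypot(*d[:2]),np.degrees(np.arctan2(d[1],d[0]))-90, onz(g,(321,160),z))
# side: tube base / foot centre
print('tube base scene',onz(f,(215+237/4,200+290/4),.012))
# lamp: blue mask side view
for n,t in(('scene',f),('side',g)):
    hsv=cv2.cvtColor(t['pixels'],cv2.COLOR_BGR2HSV); m=cv2.inRange(hsv,(100,120,60),(118,255,255))
    k,l,s,c=cv2.connectedComponentsWithStats(m); print(n,[(s[i].tolist(),c[i].round(1).tolist()) for i in range(1,k) if s[i][4]>60])
s=bot.get_obs();R=cv2.Rodrigues(s['tcp_rot'])[0];print(R.round(3))
E
```

```text
top [0.45951999 0.08196065 0.15806764] 0.005402999161405953
0.147 [0.46463383 0.06998859 0.147     ] [0.4829322  0.17150504 0.127     ] 0.10315241413241266 -10.217866462554738 [0.46552444 0.11622843 0.147     ]
0.154 [0.45926761 0.07847792 0.154     ] [0.47752585 0.17829271 0.134     ] 0.10147096052869568 -10.36601058625584 [0.46343786 0.09717171 0.154     ]
0.162 [0.45313479 0.08818002 0.162     ] [0.47134716 0.18605005 0.142     ] 0.09955015998276855 -10.541444683029681 [0.46105319 0.07539261 0.162     ]
tube base scene [0.45569912 0.08537671 0.012     ]
scene [([334, 151, 18, 32, 325], [343.1, 167.4]), ([327, 185, 36, 21, 504], [344.6, 195.3])]
side [([306, 223, 38, 46, 806], [326.5, 245.4]), ([304, 294, 58, 41, 1614], [332.8, 315.8])]
[[ 0.967  0.253 -0.   ]
 [ 0.253 -0.967  0.001]
 [-0.    -0.001 -1.   ]]
```

```bash
python3 -m handwheel '[[[0.9,-0.32,-0.15,-1],[0.92,-0.33,-0.15,-1],[0.92,-0.33,0,-1],[0.92,-0.33,0,-1],[0.92,-0.33,0,-1],[0.92,-0.33,0,-1],[0.92,-0.33,0,-1],[0.92,-0.33,0,-1]]]'
python3 - <<'E'
from h import *
f=load('scene0');g=load('side0')
print('lamp foot',onz(g,(333,315),.012),onz(f,(345,195),.012))
E
```

```text
t: 0.9
tcp_pos: [0.4144, -0.315, 0.2601]
tcp_rot: [-2.883, -1.248, 0.0]
contact_force: [0.6, 0.2, 0.4]
finger_gap: 0.0854
grasp_force: 0.0
lamp foot [ 0.44549956 -0.31447678  0.012     ] [ 0.43817521 -0.28413731  0.012     ]
```

```bash
python3 -m handwheel '[[[0.92,-0.33,0,-1],[0.92,-0.33,0,-1],[0.92,-0.33,0,-1],[0.92,-0.33,0,-1],[0.92,-0.33,0,-1],[0.92,-0.33,0,-1],[0.5,-0.18,0,-1],[0,0,0,-1]]]'
python3 - <<'E'
from h import *
f=snap('wrist','w1'); P=[.459,.079,.154]
print(proj(f,[P,[.4775,.178,.134]]),ray(f,(320,200)))
E
```

```text
t: 1.7
tcp_pos: [0.4817, -0.0032, 0.2604]
tcp_rot: [-2.421, -2.001, -0.001]
contact_force: [-0.2, -0.7, 0.7]
finger_gap: 0.0854
grasp_force: 0.0
[[266.30288314 108.38650131]
 [262.92783824 -42.55443787]] (array([0.49643217, 0.0726185 , 0.38832362]), array([-0.04761484, -0.28749859, -0.95659677]))
```

View pics/w1.png

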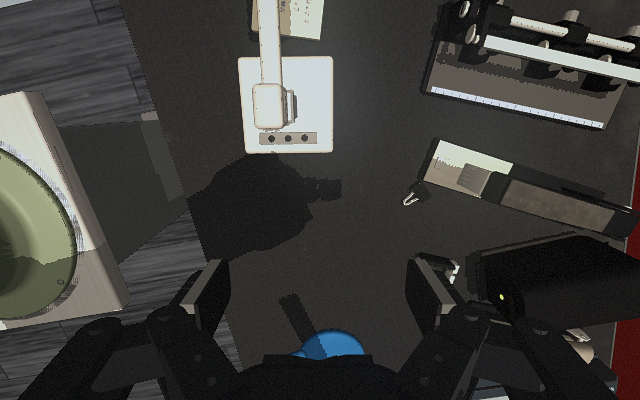

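The wrist view shows the grip's top face centred at about (268,106) and the foot plate at x 239–333, y 57–153. That agrees with the predicted (266,108). I'll refine with a zoomed crop.

```bash
python3 - <<'E'
from h import *
f=load('w1');a=f['pixels'][40:165,225:345]
o=cv2.resize(a,(576,600),interpolation=cv2.INTER_CUBIC)
for i in range(0,576,48): cv2.line(o,(i,0),(i,8),(0,255,255),1);cv2.line(o,(0,i),(8,i),(0,255,255),1)
cv2.imwrite('pics/cropw1.png',o)
for z in(.147,.154,.162): print(z,onz(f,(268.5,106),z))
c=[onz(f,p,.012)[:2] for p in((239,57),(331.5,57),(333,152.5),(245,153))]
for i in range(4):
    d=c[(i+1)%4]-c[i];print(np.hypot(*d),np.degrees(np.arctan2(d[1],d[0])))
E
```

```text
0.147 [0.45992768 0.08055509 0.147     ]
0.154 [0.46098655 0.08032488 0.154     ]
0.162 [0.46219669 0.08006178 0.162     ]
0.10441718262754592 -10.852586248768315
0.10740196765010535 -99.05867750969671
0.10879839327686393 169.48608339201797
0.1079972119937151 78.60777952929627
```

View pics/cropw1.png

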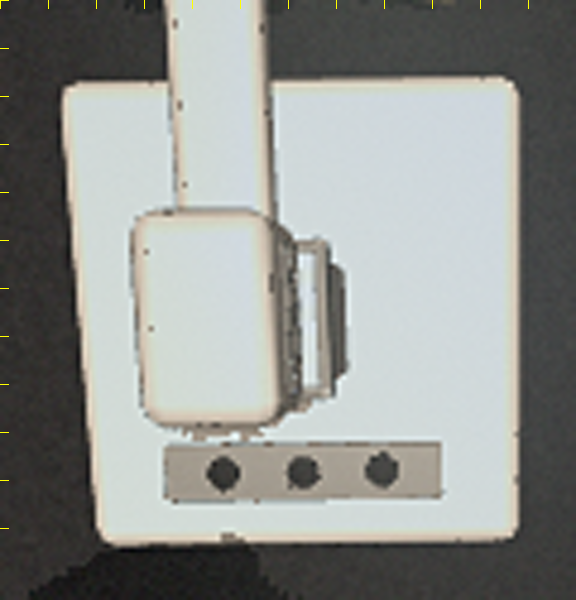

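The zoomed block top is centred at crop (210,318), which is pixel (268.7,106.3). That puts the grip at about (0.461, 0.080) with its top near z 0.153 and yaw near −10.5°, so the tool is already aligned.

```bash
python3 -m handwheel '[[[0.39,-0.18,0,0],[0.39,-0.18,0,0],[0.39,-0.18,0,0],[0.39,-0.18,0,0],[0,0,0.5,0],[0,0,0.5,0],[0,0,0,0],[0,0,0,0]]]'
python3 - <<'E'
from h import *
s=bot.get_obs();R=cv2.Rodrigues(s['tcp_rot'])[0]
f=snap('wrist','w2');P=[.461,.0803,.153]
print(proj(f,P), R.T@(np.array([.461,.0803,.131])-s['tcp_pos'])/.05, np.degrees(np.arctan2(R[1,1],R[0,1])))
E
```

```text
t: 2.55
tcp_pos: [0.462, 0.076, 0.2107]
tcp_rot: [-2.431, -1.989, 0.001]
contact_force: [0.4, -0.5, 0.1]
finger_gap: 0.0852
grasp_force: 0.0
[[314.77781839 224.22918448]] [ 0.08112481 -0.03559136  1.59307144] -11.41682255455776
```

View pics/w2.png

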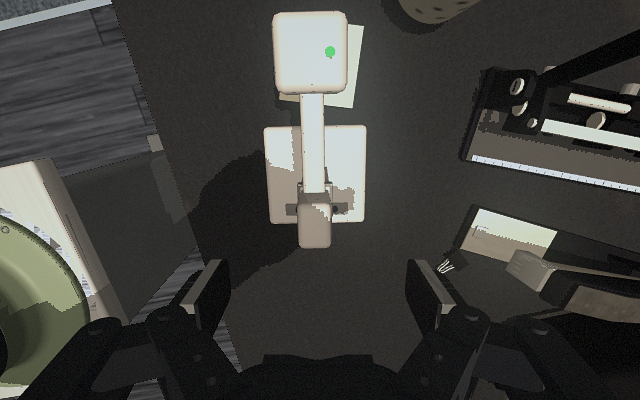

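The block's top face is centred at about (314.5,226), against a predicted (314.8,224), and lies midway between the jaws (205–435). I'll descend around it.

```bash
python3 -m handwheel '[[[0.08,-0.04,0.2,-0.2],[0,0,0.4,0],[0,0,0.4,0],[0,0,0.4,0],[0,0,0.2,0],[0,0,0,0]]]'; python3 -m handwheel '[[[0,0,0,0],[0,0,0,0],[0,0,0,0],[0,0,0,0],[0,0,0,0],[0,0,0,0],[0,0,0,0],[0,0,0,0]]]' -1
```

```text
t: 3.2
tcp_pos: [0.4604, 0.0807, 0.1296]
tcp_rot: [-2.415, -2.008, 0.002]
contact_force: [-0.3, -0.4, 0.3]
finger_gap: 0.0854
grasp_force: 0.0
t: 4.0
tcp_pos: [0.4607, 0.0806, 0.1303]
tcp_rot: [-2.416, -2.008, 0.0]
contact_force: [-3.9, 1.0, 3.7]
finger_gap: 0.0218
grasp_force: 62.3
```

Gripped. I'll lift slowly.

```bash
python3 -m handwheel '[[[0,0,-0.1,0],[0,0,-0.1,0],[0,0,-0.1,0],[0,0,-0.1,0],[0,0,-0.1,0],[0,0,-0.1,0],[0,0,-0.1,0],[0,0,-0.1,0]]]'; python3 - <<'E'
from h import *
snap('scene','s3')
E
```

```text
t: 4.8
tcp_pos: [0.4606, 0.0806, 0.1707]
tcp_rot: [-2.416, -2.008, 0.0]
contact_force: [-2.9, 3.4, -6.2]
finger_gap: 0.0214
grasp_force: 61.1
```

```bash
python3 -m handwheel '[[[0,0,-0.04,0],[0,0,-0.04,0],[0,0,-0.04,0],[0,0,0,0]]]'; python3 -m handwheel '[[[0,0,-0.03,0],[0,0,-0.03,0],[0,0,0,0]]]'
```

```text
t: 5.25
tcp_pos: [0.4604, 0.0804, 0.1747]
tcp_rot: [-2.415, -2.007, 0.001]
contact_force: [10.2, 5.8, -50.2]
finger_gap: 0.0212
grasp_force: 67.6
t: 5.55
tcp_pos: [0.4603, 0.08, 0.1772]
tcp_rot: [-2.415, -2.006, 0.003]
contact_force: [14.6, 4.7, -63.4]
finger_gap: 0.0212
grasp_force: 66.4
```

```bash
python3 - <<'E'
from h import *
f=snap('scene','s4');g=load('scene0')
P=np.array([.461,.0803,.081])-.0145*np.array([.983,-.18,0]);print(proj(f,P))
print(proj(f,[.461,.0803,.1+.055+.047]),f['pixels'][200:300,215:315].mean())
o=np.hstack([cv2.resize(x['pixels'][190:290,215:315],(400,400),interpolation=cv2.INTER_CUBIC) for x in(g,f)])
cv2.imwrite('pics/crop4.png',o)
E
```

```text
[[277.23779523 248.50925933]]
[[269.42954588 197.77919549]] 111.00453333333333
```

View pics/crop4.png

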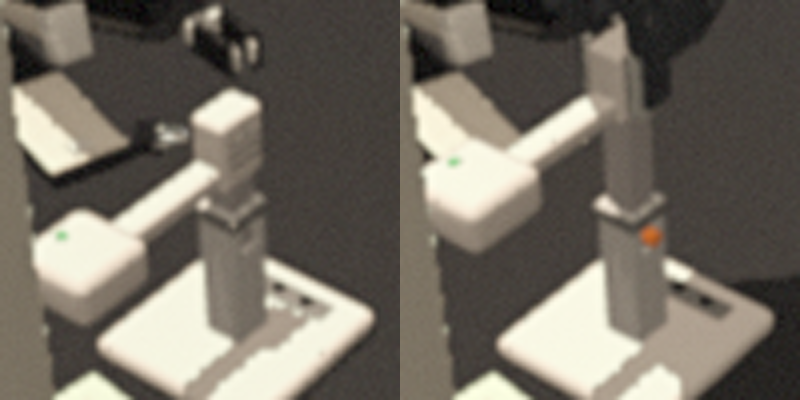

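The orange button is out at crop (650,236) on the tube, pixel (277,249), where I expected it. I'll ease the load, open and retreat straight up.

```bash
python3 -m handwheel '[[[0,0,0.04,0],[0,0,0.02,0],[0,0,0,0]]]'; python3 -m handwheel '[[[0,0,0,0],[0,0,0,0],[0,0,0,0],[0,0,0,0],[0,0,0,0],[0,0,0,0],[0,0,0,0],[0,0,0,0]]]' 1
```

```text
t: 5.9
tcp_pos: [0.4605, 0.08, 0.1764]
tcp_rot: [2.416, 2.007, -0.002]
contact_force: [-3.7, -2.6, -6.0]
finger_gap: 0.0209
grasp_force: 74.3
t: 6.7
tcp_pos: [0.4608, 0.0806, 0.1763]
tcp_rot: [-2.416, -2.008, -0.0]
contact_force: [-0.7, 0.1, 0.7]
finger_gap: 0.0854
grasp_force: 0.0
```

```bash
python3 -m handwheel '[[[0,0,-0.2,0],[0,0,-0.4,0],[0,0,-0.4,0],[0,0,-0.4,0],[0,0,-0.4,0],[0,0,-0.2,0],[0,0,0,0],[0,0,0,0]]]'; python3 - <<'E'
from h import *
f=snap('scene','s5');g=snap('side','d5')
o=np.hstack([cv2.resize(x,(400,400),interpolation=cv2.INTER_CUBIC) for x in(f['pixels'][180:280,215:315],g['pixels'][130:330,250:450])])
cv2.imwrite('pics/crop5.png',o)
for a,b in(('scene0','s5'),('side0','d5')):
    for t in(a,b):
        m=cv2.inRange(cv2.cvtColor(load(t)['pixels'],cv2.COLOR_BGR2HSV),(100,120,60),(118,255,255))
        k,l,s,c=cv2.connectedComponentsWithStats(m); print(t,[c[i].round(1).tolist() for i in range(1,k) if s[i][4]>60])
E
```

```text
t: 7.5
tcp_pos: [0.4606, 0.0804, 0.2759]
tcp_rot: [-2.416, -2.008, 0.001]
contact_force: [-0.7, 0.7, 0.8]
finger_gap: 0.0853
grasp_force: 0.0
scene0 [[343.1, 167.4], [344.6, 195.3]]
s5 [[343.2, 167.3], [344.6, 195.3]]
side0 [[326.5, 245.4], [332.8, 315.8]]
d5 [[326.3, 245.3], [332.7, 315.8]]
```

View pics/crop5.png

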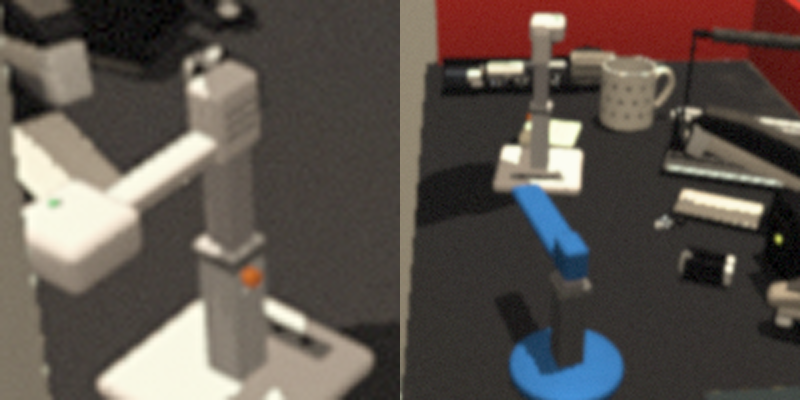

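The mast is at full height with the orange button out at crop (250,276). The gripper is clear and the lamp has not moved.

```bash
python3 -c "
from workcell import bot
print(bot.close_job())"
```

```text
the job is handed in; nothing more can be done
None
```

The document camera's mast is up at its stop with the orange lock button sprung out, the gripper has let go and backed clear, the blue lamp hasn't moved, and I handed the job in at about 7.6 s.

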